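# Clamp a pair of heels in the bench press

## Robot

A 6-joint arm with a two-finger parallel gripper is mounted at the origin on the work surface. World frame = base frame: x ahead of the robot, y to its left, z up, the work surface at z = 0. Lengths are in m, angles in rad, forces in N, time in s.
With the tool pointing down it reaches from about 0.4 to 0.825 m from the base axis. Payload 7 kg.
Tool frame: the origin (TCP) lies between the finger pads; the fingertips stand 22 mm ahead of it and the grasp point (between the pads) lies 3 mm ahead of it (arm.tip_reach is the distance from the TCP to the fingertips, in m); z points along the fingers, y is the line along which they close (so a half turn about z gives the same grasp; the last joint's range is limited). The gripper opens to 88 mm and grips with 3 to 60 N. Pads are 19 mm wide; open, the fingers measure 130 mm over their backs; the gripper's body (78 mm by 193 mm) begins 47 mm behind the grasp point.
Start: joints at [-1.027, 0.359, 0.012, 0, -1.224, -0.288], TCP at [0.171, -0.653, 0.225] pointing down, gripper open.
Joint ranges: [-3.07, 3.07], [-1.43, 2.12], [-1.02, 1.25], [-3.03, 1.67], [-3.05, -0], [-3.03, 3.03]. Speed limits (rad/s): [2.39, 2.39, 3.01, 3.14, 3.14, 3.14].

## Interface

Orientations are given as [roll, pitch, yaw] about the fixed x, y, z axes, in that order (R = Rz(yaw) Ry(pitch) Rx(roll)).
In Python, from station import arm, viewer gives the robot as it stands. The module is installed in compiled form; this text tells all that it offers.
- The arm moves only by the tool apply_moves, never from a script. Its argument "commands" is a list that holds one entry, the list of rows, each a list of 5 numbers: the closure, from -1 (fully open) to 1 (shut), then the shift along the world's x, y, z as a fraction of full scale, then the turn about the world's z as a fraction of full scale. In form: [[[fingers, tx, ty, tz, yaw], ...]]. A call has 1 to 12 rows; each row shifts and turns the commanded pose from where the row before left it; what a row does not reach is not made up. Full scale, the value 1, is 20 cm for a shift and pi rad for a turn. A row lasts 1/10 s, in which the tool goes at most 50 mm and 8.59 degrees, less where a joint would pass 70% of its speed; a pose out of reach is approached as far as the arm can. A call with a number of a shift or a turn outside -1 to 1 is refused whole. A call with a gripper value outside its range is refused whole. The fingers move at their own pace and stop on an object; "force" is the grip in N (left out, the last holds). Time passes only in rows, so rows that do not move let the fingers close. It gives the time, the measured TCP pose, the force, the opening and the grip force at its end, in the units of the state.
- arm.get_state(): the state, without advancing time (a new reading comes with each control period).
- viewer.grab_frame(name): name is "scene" or "side" or "wrist"; returns a dict with "image" (384x512x3 uint8, blue, green, red), "mtx" (3x3 intrinsics, pixels), "rvec" (rotation vector, rad) and "tvec" (3), from world to camera coordinates, as OpenCV has them. Camera axes: x right, y down, z forward; pixel columns grow to the right and rows downward; lengths in m; the calibration is good to about 2 mm. A picture is of the moment at which its call begins. There is no depth.
- arm.job_done(): hands the job in; it is judged then, once.
The state is a dict: "t": time; "q": joint angles; "qd": joint speeds; "joint_efforts": joint torques, N m; "eef_pos": TCP position; "ee_rot": TCP orientation; "force": force on the tool from outside, world axes, zero at the start; "moment": the same for the moment, N m; "width": finger opening in m; "gripper_force": force on a finger pad.
Only numpy, scipy, OpenCV 4.12 (cv2) and the standard library are available. Lean on these libraries where they do the work, as an engineer would, in place of code of your own. Each camera call takes 0.05 s, during which the arm holds its last target. There are 200 camera calls.

## Task

Load the matching pair of low heels into the tray of the heel press, one upright in each pocket with the rubber down, and slide the tray fully home under the press. Then push the lever down until its catch holds it and let go, so that both heels stay clamped; do not work the lever while the tray is out, and leave the tall heel, the jar and the hammer where they are.

Things in the scene. Friction and masses are not known exactly. Their poses are not given: they have to be found in the camera images.
- press: The heel press, dark cast iron, fixed; place and yaw vary. Origin: on the bench under the middle of the ram; -x faces the robot. Base plate 250 wide, 14 thick, from 130 in front (-x) of the origin to 60 behind. Columns at y = +-95 carry a cross beam, +-22 in x, top 133 above the bench (hinge lugs and catch to 165). The lever lies above the beam, along y.
- tray (a joint): Steel tray that slides on the press base along the press's x: 0 = fully home under the ram, grows as it is drawn out towards the robot (-x of the press), at most 0.110 m (stop). Starts 0.090 to 0.110 out. Stays where it is left; friction about 2 N.
- pocket0 (a point): Centre of the floor of the tray's pocket on the press's -y side. It moves with the tray; axes parallel to the press's. Each pocket is inside 60 (x) by 66 (y), its floor 22 above the bench; all walls are 4 thick and rise only 8 above the floor.
- pocket1 (a point): The same for the pocket on the +y side, 70 from pocket0.
- tab (a point): Middle of the robot-side face of the tray's upright push tab, 61 above the bench. The tab is a steel plate 28 wide (y), 8 thick (x), its top 78 above the bench; it stands 60 in front (-x) of the pockets' centre line, midway between them. Push it along the press's +x; the tray meets a hard stop at home.
- lever (a joint): Angle of the sprung lever (rad): 0 = raised (sloping up 0.45 rad), grows as its free end is pressed down, 0.45 = bottom stop, lever level. A catch lets it past at about 0.36; let go from beyond 0.42, it comes back and rests caught at about 0.40. Let go before that, it springs up. Takes 3 to 12 N at the paddle. The platen comes down 37 mm with it.
- paddle (a point): Middle of the upper face of the flat paddle (40 wide, 64 along the lever) at the lever's free end, on the press's -y side, to be pressed down. Hinge axis: along the press's x, at y = +95, 146 above the bench. At lever angle q this point is at about y = 95 - 260 cos(0.45 - q), 155 + 260 sin(0.45 - q) high.
- platen: Sprung, rubber-faced pressing plate, 54 x 134 x 10, under the beam; bears on 36 mm high heels in the last few mm. Origin: centre of its underside, 91 above the bench when raised.
- heel_a: A low shoe heel of stacked brown leather with a black rubber underside, D-shaped seen from above: 56 long (its x), 50 wide (its y, two flat parallel sides), 36 high, about 80 g. The flat end is at +x, the round end at -x. Starts upright, rubber down. Origin: centre of its underside, z up. One of a matching pair; either may go in either pocket, either way round.
- heel_b: A low shoe heel of stacked brown leather with a black rubber underside, D-shaped seen from above: 56 long (its x), 50 wide (its y, two flat parallel sides), 36 high, about 80 g. The flat end is at +x, the round end at -x. Starts upright, rubber down. Origin: centre of its underside, z up. One of a matching pair; either may go in either pocket, either way round.
- tall_heel: A slim tall round heel, 70 high, 24 wide at the foot to 48 at the top, same leather colour; not part of the pair. Origin: centre of its foot. Leave it alone.
- glue_jar: Closed amber glass jar, 60 across, 85 high. Origin: centre of its underside. Leave it alone.
- hammer: Cobbler's hammer, 240 long, lying on the bench along its x. Leave it alone.
Not all that is in view belongs to the job. What is shaped like the heel_b but turquoise is not meant.

How it is judged:
By the outcome, as a careful person would: the job done as asked, in the order asked, and still so for the second after the job is handed in, with the robot touching nothing.
It also fails if it takes over 72 s, if anything falls off the work surface, if the arm or the gripper's body presses on something with over 40 N, if the wrist force passes 120 N, or if a joint passes its speed limit or range.

## Working session

There is one attempt and no reset: what is moved stays moved. The work goes in short steps, Python scripts to look and compute and a tool call to move; the robot and the scene stay as the last step left them, time stands still between calls to the robot, and variables do not carry over. Pictures are saved under pics/ and viewed, at most 10 in all, crops included, and the job is handed in when it is done.

Besides the shell and the picture viewer there is one more tool, called after ">>>" as name([rows], argument=value, ...), one row to a line, values as JSON. apply_moves: Moves the arm, as the interface text tells. Shift numbers are shares of 20 cm and turn numbers shares of pi rad, none past 1 either way. Its arguments: {"type":"object","properties":{"commands":{"type":"array","items":{"type":"array","items":{"type":"array","items":{"type":"number"}}}},"force":{"type":"number"}},"required":["commands"]}

```bash
mkdir -p pics; cat > h.py <<'E'
import numpy as np, cv2
from station import arm, viewer
def grab(n,save=None):
    f=viewer.grab_frame(n)
    if save: cv2.imwrite('pics/'+save,f['image'])
    return f
def cast(f,uv,z):
    R=cv2.Rodrigues(np.array(f['rvec'],float))[0]; t=np.array(f['tvec'],float).ravel()
    uv=np.atleast_2d(np.array(uv,float))
    d=np.c_[uv,np.ones(len(uv))]@np.linalg.inv(np.array(f['mtx'])).T@R
    c=-R.T@t
    return c+d*((z-c[2])/d[:,2])[:,None]
def proj(f,P):
    return cv2.projectPoints(np.array(P,float).reshape(-1,1,3),np.array(f['rvec'],float),np.array(f['tvec'],float),np.array(f['mtx'],float),None)[0].reshape(-1,2)
E
python3 - <<'E'
from h import *
a=grab('scene','scene0.png');b=grab('side','side0.png');c=grab('wrist')
cv2.imwrite('pics/s0.png',cv2.resize(np.vstack([np.hstack([a['image'],b['image']])]),(800,300)))
s=arm.get_state();print(s)
for f in(a,b):
  R=cv2.Rodrigues(np.array(f['rvec']))[0];print(-R.T@np.array(f['tvec']).ravel(),R[2])
E
```

```text
{'t': 0.15, 'q': array([-1.02689900e+00,  3.59235233e-01,  1.12500906e-02, -2.42658553e-04,
       -1.22412231e+00, -2.88093037e-01]), 'qd': array([ 0.00040056, -0.00160561,  0.00286155,  0.00093444,  0.00127046,
       -0.00086709]), 'joint_efforts': array([-2.30680278e-03, -5.83275819e+01,  2.93289757e+01,  7.00120971e+00,
        8.73992656e-03, -1.41105602e-04]), 'eef_pos': array([ 0.17065231, -0.65267008,  0.22462338]), 'ee_rot': array([ 3.14027074e+00, -1.53812007e-04, -2.88587086e+00]), 'force': array([-0.04396223, -0.45334652, -0.09792998]), 'moment': array([ 0.03069729, -0.03796789,  0.04075618]), 'gripper_force': 0.0, 'width': 0.08753220289829265}
[1.39019813 0.13326697 0.71259434] [-0.83705533 -0.18845601 -0.51363674]
[0.46625767 0.63988331 0.75028239] [ 0.06954336 -0.75330144 -0.65398828]
```

View pics/scene0.png

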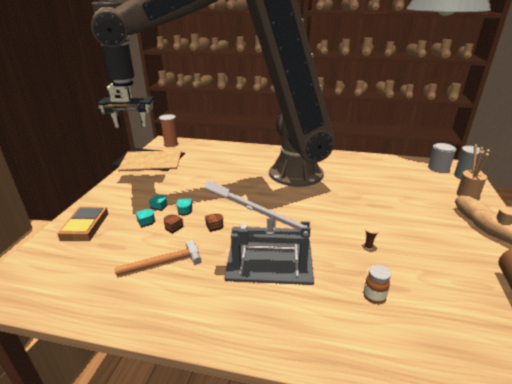

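View pics/side0.png

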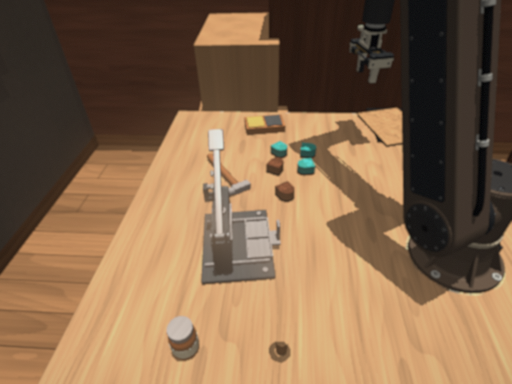

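Scene shows the brown low heels at (173,223) and (214,222). The lookalikes are three turquoise blocks at (158,202), (145,217) and (184,207), plus the tall heel at (370,238). By the description I choose the two brown ones. In the side view they are at (275,166) and (285,191), and the press base is at about (204–273, 211–281). Next is a close crop to check.

```bash
python3 - <<'E'
from h import *
a=grab('scene');b=grab('side')
A=cv2.resize(a['image'][175:290,130:320],None,fx=4,fy=4,interpolation=cv2.INTER_CUBIC)[:, :760]
B=cv2.resize(b['image'][120:290,190:310],None,fx=3.5,fy=3.5,interpolation=cv2.INTER_CUBIC)
cv2.imwrite('pics/cb.png',B);cv2.imwrite('pics/ca.png',A)
for n,f,r in(('scene',a,(130,240,190,250)),('side',b,(255,310,150,215))):
  im=f['image'];hsv=cv2.cvtColor(im,cv2.COLOR_BGR2HSV)
  m=((hsv[...,2]<120)&((hsv[...,0]<18)|(hsv[...,0]>165))).astype(np.uint8)
  M=np.zeros_like(m);M[r[2]:r[3],r[0]:r[1]]=m[r[2]:r[3],r[0]:r[1]]
  k,l,st,ce=cv2.connectedComponentsWithStats(M)
  for i in range(1,k):
    if st[i,4]>40: print(n,st[i],ce[i],cast(f,ce[i],.018)[0].round(4))
E
```

```text
scene [165 219  18  14 155] [173.7483871  225.96129032] [ 0.5069 -0.3493  0.018 ]
scene [206 219  17  13 145] [214.33103448 225.08275862] [ 0.4736 -0.2175  0.018 ]
scene [231 236   9  14  48] [234.375 244.   ] [ 0.5569 -0.1245  0.018 ]
side [267 164  16  11 132] [274.36363636 169.14393939] [ 0.4973 -0.3385  0.018 ]
side [276 187  18  15 160] [284.18125 195.1375 ] [ 0.4608 -0.2022  0.018 ]
```

View pics/cb.png

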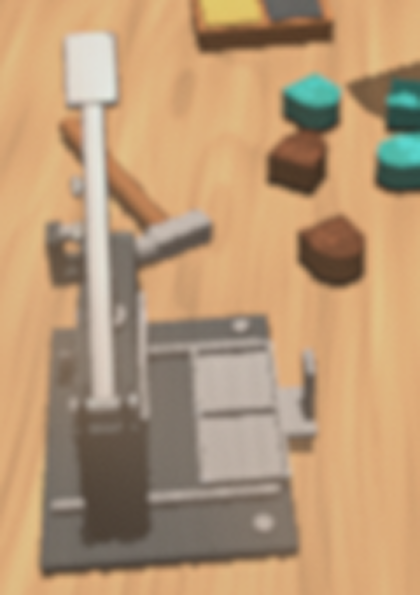

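View pics/ca.png

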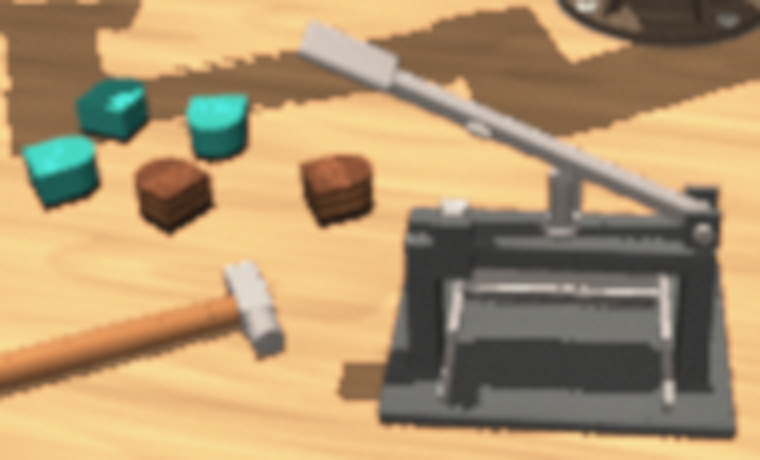

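The crops confirm two brown D-shaped low heels. In the side crop they are at (298,162) and (332,250), with the turquoise ones next to them. The tray is drawn out, with its tab at (308,385). The base corners are at about (268,316), (297,548), (45,560) and (55,320).

```bash
python3 - <<'E'
from h import *
b=grab('side')
s=np.array([[268,316],[297,548],[45,560],[55,320],[195,350],[272,345],[288,475],[200,482]])/3.5+[190,120]
P=cast(b,s[:4],.014);print(P.round(4));print(cast(b,s[4:],.03).round(4))
d=P[1]-P[0];print(np.arctan2(-d[0],d[1]));d=P[2]-P[3];print(np.arctan2(-d[0],d[1]));d=P[3]-P[0];print(np.arctan2(d[1],d[0]));d=P[2]-P[1];print(np.arctan2(d[1],d[0]))
c=grab('wrist');R=cv2.Rodrigues(np.array(c['rvec']))[0];print(-R.T@np.array(c['tvec']).ravel(),R,c['mtx'])
E
```

```text
[[ 0.5132 -0.1337  0.014 ]
 [ 0.479   0.1078  0.014 ]
 [ 0.6594  0.1286  0.014 ]
 [ 0.6989 -0.1193  0.014 ]]
[[ 0.5705 -0.073   0.03  ]
 [ 0.507  -0.0821  0.03  ]
 [ 0.4878  0.0543  0.03  ]
 [ 0.5529  0.0646  0.03  ]]
0.14086610513694403
0.15787613508924925
0.07750470579798349
0.11455753837093915
[ 0.09597856 -0.67246677  0.38441737] [[-2.52486643e-01  9.67600273e-01  4.55373702e-04]
 [ 9.26890640e-01  2.41728701e-01  2.87125367e-01]
 [ 2.77712506e-01  7.29174018e-02 -9.57892904e-01]] [[336.01892169   0.         250.19339588]
 [  0.         336.01892169 192.48934304]
 [  0.           0.           1.        ]]
```

>>> apply_moves([
  [[-1, 0.2, 0.22, 0, 0], [-1, 0.16, 0.19, 0, 0], [-1, 0.16, 0.19, 0, 0], [-1, 0.16, 0.19, 0, 0], [-1, 0.16, 0.19, 0, 0], [-1, 0.16, 0.19, 0, 0], [-1, 0.16, 0.19, 0, 0], [-1, 0.16, 0.19, 0, 0], [-1, 0.16, 0.19, 0, 0], [-1, 0.1, 0.13, 0, 0], [-1, 0, 0, 0, 0], [-1, 0, 0, 0, 0]],
])

```text
t: 1.55
eef_pos: [0.4808, -0.2853, 0.2253]
ee_rot: [3.142, -0.0, -2.884]
force: [0.6, -0.2, -0.2]
width: 0.088
gripper_force: 0.0
```

```bash
cat >> h.py <<'E'
def brown(f,amin=300):
    hsv=cv2.cvtColor(f['image'],cv2.COLOR_BGR2HSV)
    m=((hsv[...,2]<135)&(hsv[...,1]>60)&((hsv[...,0]<14)|(hsv[...,0]>165))).astype(np.uint8)
    m=cv2.morphologyEx(m,cv2.MORPH_OPEN,np.ones((3,3)))
    return m,[c for c in cv2.findContours(m,0,2)[0] if cv2.contourArea(c)>amin]
E
python3 - <<'E'
from h import *
f=grab('wrist');np.save('w1.npy',f,allow_pickle=True)
m,cs=brown(f)
im=f['image'].copy();cv2.drawContours(im,cs,-1,(0,255,0),1)
cv2.imwrite('pics/w1.png',im)
for c in cs:
  P=cast(f,c[:,0],.036)[:,:2]; print(cv2.contourArea(c),c[:,0].mean(0),P.mean(0).round(4),cv2.minAreaRect((P*1000).astype(np.float32)))
E
```

```text
1529.5 [314.41346154 162.68269231] [ 0.4584 -0.2211] ((457.7698059082031, -220.07470703125), (41.71733093261719, 55.93772506713867), 36.37907409667969)
1310.0 [188.31192661 164.08256881] [ 0.4937 -0.3496] ((491.2154846191406, -355.95672607421875), (42.620059967041016, 54.74311447143555), 64.18197631835938)
```

View pics/w1.png

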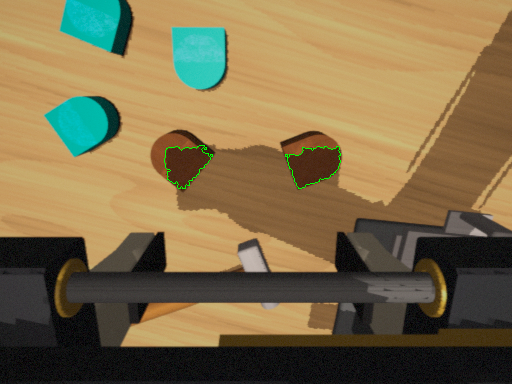

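The wrist view shows both heels. The left one's outline spans (152–213, 130–188), with its round end up-left and its corners at (213,155) and (182,187). The right one spans (281–341, 131–188), with its flat end on the left. The gripper's shadow cut my mask short, so I'll make it shadow-proof.

```bash
cat >> h.py <<'E'
def brown2(f,amin=500,t=0.16):
    im=cv2.GaussianBlur(f['image'],(3,3),0).astype(float)+1; s=im.sum(2)
    m=((im[...,2]/s>0.5+t*0)&(im[...,1]/im[...,2]<0.62)).astype(np.uint8)
    m=cv2.morphologyEx(m,cv2.MORPH_OPEN,np.ones((5,5)))
    return m,[c for c in cv2.findContours(m,0,2)[0] if cv2.contourArea(c)>amin]
E
python3 - <<'E'
from h import *
f=np.load('w1.npy',allow_pickle=True).item()
im=f['image']
for p in[(170,145),(185,170),(240,180),(115,200),(240,220),(310,140),(315,170)]: print(p,im[p[1]-1:p[1]+2,p[0]-1:p[0]+2].mean((0,1)).round())
m,cs=brown2(f)
for c in cs:
  P=(cast(f,c[:,0],.036)[:,:2]*1000).astype(np.float32); M=cv2.moments(P)
  print(cv2.contourArea(c),cv2.boundingRect(c),M['m10']/M['m00'],M['m01']/M['m00'],cv2.minAreaRect(P), cv2.approxPolyDP(c,6,True)[:,0].tolist())
print(cast(f,[[182,187],[213,155],[281,143],[298,187]],.036).round(4))
E
```

```text
(170, 145) [ 37.  77. 136.]
(185, 170) [18. 39. 76.]
(240, 180) [ 61.  98. 134.]
(115, 200) [103. 164. 202.]
(240, 220) [ 60.  99. 135.]
(310, 140) [ 40.  82. 144.]
(315, 170) [21. 41. 75.]
2199.0 (282, 133, 58, 55) 454.70206029817206 -225.48770829056068 ((452.6849060058594, -224.05882263183594), (53.57782745361328, 54.44813919067383), 36.3702278137207) [[330, 138], [308, 133], [282, 143], [298, 187], [336, 170], [339, 150]]
2215.5 (152, 132, 60, 58) 489.75303026876065 -359.71722699179264 ((488.1491394042969, -361.3756408691406), (53.63410568237305, 53.9932861328125), 63.51321792602539) [[172, 132], [155, 143], [152, 160], [184, 189], [211, 152], [190, 134]]
[[ 0.5199 -0.351   0.036 ]
 [ 0.4774 -0.3265  0.036 ]
 [ 0.4472 -0.2611  0.036 ]
 [ 0.4881 -0.2301  0.036 ]]
```

>>> apply_moves([
  [[-1, -0.018, 0.0383, -0.047, -0.0475], [-1, -0.018, 0.0383, -0.047, -0.0475], [-1, -0.018, 0.0383, -0.047, -0.0475], [-1, -0.018, 0.0383, -0.047, -0.0475], [-1, -0.018, 0.0383, -0.047, -0.0475], [-1, -0.018, 0.0383, -0.047, -0.0475], [-1, -0.018, 0.0383, -0.047, -0.0475], [-1, -0.018, 0.0383, -0.047, -0.0475], [-1, 0, 0, 0, 0], [-1, 0, 0, 0, 0]],
])

```text
t: 2.6
eef_pos: [0.4514, -0.2256, 0.1506]
ee_rot: [-3.142, 0.0, 2.208]
force: [0.1, 0.4, -0.2]
width: 0.0875
gripper_force: 0.0
```

```bash
python3 - <<'E'
from h import *
f=grab('wrist');a=grab('scene');b=grab('side');s=arm.get_state();print(s['eef_pos'],s['ee_rot'],s['q'])
m,cs=brown2(f)
im=f['image'].copy();cv2.drawContours(im,cs,-1,(0,255,0),1)
tp=proj(f,[[*s['eef_pos'][:2],.036]])[0];cv2.circle(im,tuple(int(v) for v in tp),4,(0,0,255),-1)
for z in(0,.036):
  o=proj(f,[[.452,-.224,z]])[0];cv2.circle(im,tuple(int(v) for v in o),3,(255,0,255),-1)
cv2.imwrite('pics/w2.png',im)
for c in cs:
  P=(cast(f,c[:,0],.036)[:,:2]*1000).astype(np.float32); M=cv2.moments(P)
  print(cv2.contourArea(c),cv2.boundingRect(c),M['m10']/M['m00'],M['m01']/M['m00'],cv2.minAreaRect(P), cv2.approxPolyDP(c,6,True)[:,0].tolist())
for f in(a,b):
  m,cs=brown2(f,40)
  for c in cs:
    r=cv2.boundingRect(c)
    if 130<r[0]<300 and 150<r[1]<250: print(r,cast(f,[r[0]+r[2]/2,r[1]+r[3]/2],.018).round(4))
E
```

```text
[ 0.45197532 -0.2254079   0.15074755] [3.14100659e+00 8.01714811e-04 2.20579819e+00] [-7.29062655e-02  1.43290122e-01 -4.63315276e-01  2.77692718e-04
 -9.63224388e-01 -2.43384271e+00]
2061.5 (171, 303, 65, 41) 494.19013010586366 -360.8060752927638 ((496.2274169921875, -361.98980712890625), (61.96696472167969, 45.5654182434082), 36.4491081237793) [[171, 318], [179, 337], [199, 343], [234, 329], [228, 312], [235, 307], [183, 303]]
3253.0 (227, 150, 57, 67) 454.708563531095 -222.2955562822077 ((453.61376953125, -220.09619140625), (48.454750061035156, 57.55644989013672), 35.317466735839844) [[239, 153], [227, 178], [228, 215], [282, 215], [277, 160], [263, 150]]
```

View pics/w2.png

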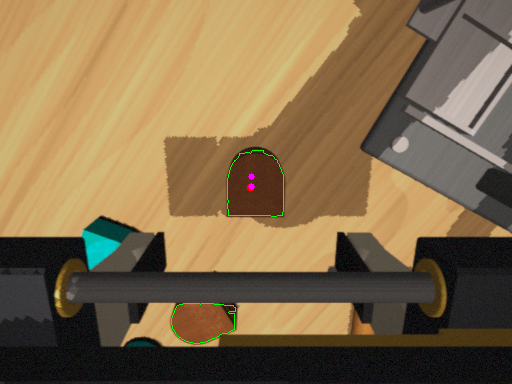

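The wrist view shows the heel outline at (227–284, 150–216), square to the fingers, with the flat end toward the bar. A small correction of about +2, +5 mm, then grip high so the tips will clear the 8 mm tray walls.

>>> apply_moves([
  [[-1, 0.008, 0.025, -0.14, 0], [-1, 0, 0, -0.14, 0], [-1, 0, 0, -0.14, 0], [-1, 0, 0, -0.1, 0], [-1, 0, 0, -0.063, 0], [-1, 0, 0, 0, 0], [1, 0, 0, 0, 0], [1, 0, 0, 0, 0], [1, 0, 0, 0, 0], [1, 0, 0, 0, 0], [1, 0, 0, 0, 0]],
], force=15)

```text
t: 3.85
eef_pos: [0.4534, -0.2198, 0.034]
ee_rot: [3.141, 0.001, 2.204]
force: [0.2, -0.0, -1.4]
width: 0.0532
gripper_force: 0.0
```

>>> apply_moves([
  [[1, 0, 0, 0, 0], [1, 0, 0, 0, 0], [1, 0, 0, 0.1, 0], [1, 0, 0, 0.2, 0], [1, 0.053, 0.043, 0.08, 0.042], [1, 0.053, 0.043, 0.08, 0.042], [1, 0.053, 0.043, 0.08, 0.042], [1, 0.053, 0.043, 0.08, 0.042], [1, 0.053, 0.043, 0.08, 0.042], [1, 0.053, 0.043, 0.08, 0.042], [1, 0.053, 0.043, 0, 0.042], [1, 0.053, 0.043, 0, 0.042]],
])

```text
t: 5.05
eef_pos: [0.5384, -0.1504, 0.1899]
ee_rot: [3.141, 0.001, -3.019]
force: [-0.5, 0.1, -0.3]
width: 0.0488
gripper_force: 15.0
```

>>> apply_moves([
  [[1, 0, 0, 0, 0], [1, 0, 0, 0, 0], [1, 0, 0, 0, 0]],
])

```text
t: 5.35
eef_pos: [0.5374, -0.1511, 0.1892]
ee_rot: [3.141, -0.001, -3.026]
force: [0.3, 0.4, -0.3]
width: 0.0488
gripper_force: 15.0
```

```bash
python3 - <<'E'
from h import *
f=grab('wrist','w3.png');np.save('w3.npy',f,allow_pickle=True);s=arm.get_state();print(s['eef_pos'],s['ee_rot'],s['width'],s['gripper_force'])
cv2.imwrite('pics/w3b.png',cv2.resize(f['image'],(800,600),interpolation=cv2.INTER_CUBIC))
E
```

```text
[ 0.53742133 -0.15122704  0.18935683] [ 3.14148145e+00 -5.55958698e-04 -3.02609201e+00] 0.048745876265432496 14.9999338388443
```

View pics/w3b.png

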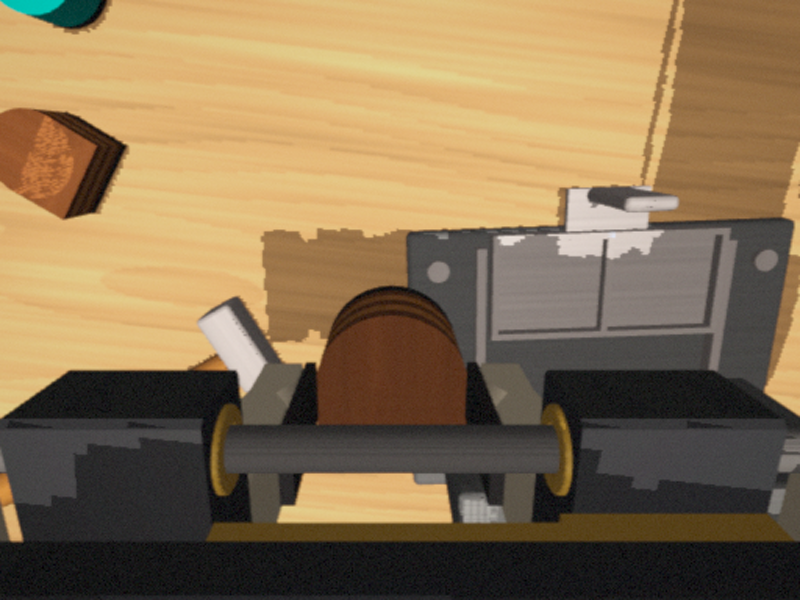

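The heel is held squarely, round end toward the camera. The tray shows at about (492–730, 230–335), its divider at x≈605 and its tab at (605,190). I'll take one enlarged crop for the wall lines.

```bash
python3 - <<'E'
from h import *
f=np.load('w3.npy',allow_pickle=True).item()
c=cv2.resize(f['image'][115:235,300:480],None,fx=4.4,fy=4.4,interpolation=cv2.INTER_CUBIC)
c=cv2.convertScaleAbs(c,alpha=1.6)
for i in range(0,180,20): cv2.putText(c,str(300+i),(int(i*4.4),10),0,.35,(0,255,0),1);cv2.line(c,(int(i*4.4),12),(int(i*4.4),18),(0,255,0),1)
for i in range(0,120,20): cv2.putText(c,str(115+i),(0,int(i*4.4)+4),0,.35,(0,255,0),1)
cv2.imwrite('pics/w3c.png',c)
E
```

```text
(no output)
```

View pics/w3c.png

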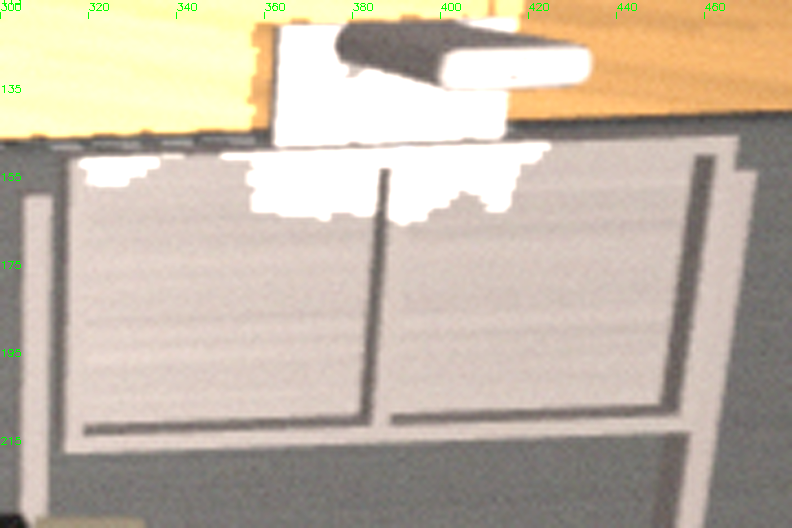

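```bash
python3 - <<'E'
from h import *
f=np.load('w3.npy',allow_pickle=True).item()
c=np.array([[68,157],[740,137],[690,432],[66,452],[85,434],[680,412],[715,155],[389,170],[373,425]])
L=np.array([[-34,-72],[-34,72],[34,72],[34,-72],[30,-68],[30,68],[-30,68],[-30,-2],[30,-2]])/1000.
uv=(c+.5)/4.4-.5+[300,115]
W=cast(f,uv,.030)[:,:2]
a=L-L.mean(0);b=W-W.mean(0);th=np.arctan2((a[:,0]*b[:,1]-a[:,1]*b[:,0]).sum(),(a*b).sum())
R=np.array([[np.cos(th),-np.sin(th)],[np.sin(th),np.cos(th)]]);t=W.mean(0)-R@L.mean(0)
print('yaw',th,np.degrees(th),'c',t,'\n',((W-(L@R.T+t))*1000).round(1))
for p in[(0,-.04),(0,.04),(-.064,0)]:print(p,(R@p+t).round(4))
s=arm.get_state();e=s['eef_pos'];print(e,np.degrees(s['ee_rot'][2]))
# held heel: outline of round apex & sides at heel bottom/top
m,cs=brown2(f)
for k in cs:
  r=cv2.boundingRect(k)
  if 195<r[0]<260: print(r,cv2.approxPolyDP(k,3,True)[:,0].tolist()); zt=e[2]-.034
# predicted heel apex in image for tool offset dx
g=np.radians(180)+s['ee_rot'][2];u=np.array([np.cos(g),np.sin(g)])
for d in(-.028,-.026,-.030):
  for z in(zt+.036,zt): print(d,z.round(3),proj(f,[[*(e[:2]+d*u),z]]).round(1))
print(proj(f,[[*(e[:2]+s_*0.0244*np.array([-u[1],u[0]])),zt+.036] for s_ in(-1,1)]))
E
```

```text
yaw 0.15054227519502306 8.625437006971802 c [ 0.52970799 -0.01549845] 
 [[-0.3 -0.5]
 [ 0.4  0.6]
 [ 0.3 -0.8]
 [-0.1  0.4]
 [-0.4  0.6]
 [-0.8  0.1]
 [ 0.2 -0.3]
 [ 1.  -0.5]
 [-0.2  0.4]]
(0, -0.04) [ 0.5357 -0.055 ]
(0, 0.04) [0.5237 0.024 ]
(-0.064, 0) [ 0.4664 -0.0251]
[ 0.53742133 -0.15122704  0.18935683] -173.3823006377016
(203, 194, 95, 77) [[213, 211], [203, 238], [205, 270], [297, 270], [293, 226], [273, 202], [253, 198], [246, 201], [230, 194], [234, 199], [230, 204]]
-0.028 0.191 [[249.8 196.7]]
-0.028 0.155 [[249.9 178.6]]
-0.026 0.191 [[249.8 200.6]]
-0.026 0.155 [[249.9 181.8]]
-0.03 0.191 [[249.8 192.8]]
-0.03 0.155 [[249.9 175.3]]
[[202.46708788 248.67631612]
 [297.3349341  248.6048439 ]]
```

```bash
python3 - <<'E'
from h import *
f=np.load('w3.npy',allow_pickle=True).item()
for r in range(176,216): print(r,f['image'][r,247:254].mean(0).round().astype(int),end=' ')
E
```

```text
176 [ 73 115 153] 177 [ 71 114 154] 178 [ 72 115 154] 179 [ 70 112 151] 180 [ 69 110 149] 181 [ 66 109 146] 182 [ 61  96 130] 183 [21 34 50] 184 [19 17 20] 185 [21 20 24] 186 [18 27 47] 187 [18 30 52] 188 [20 37 63] 189 [28 50 83] 190 [29 52 84] 191 [23 47 77] 192 [18 32 54] 193 [15 29 51] 194 [20 34 60] 195 [25 48 81] 196 [28 52 85] 197 [25 52 82] 198 [20 37 63] 199 [15 27 50] 200 [18 27 50] 201 [22 33 58] 202 [31 51 90] 203 [31 53 94] 204 [33 54 96] 205 [32 55 96] 206 [28 52 93] 207 [29 53 94] 208 [27 51 94] 209 [32 54 95] 210 [30 53 94] 211 [30 52 94] 212 [31 53 95] 213 [30 52 94] 214 [30 53 95] 215 [28 51 94]
```

>>> apply_moves([
  [[1, -0.0215, 0.121, 0, 0.0111], [1, 0, 0.121, 0, 0], [1, 0, 0.121, 0, 0], [1, 0, 0.121, 0, 0], [1, 0, 0, -0.15, 0], [1, 0, 0, -0.15, 0], [1, 0, 0, -0.15, 0], [1, 0, 0, -0.137, 0], [1, 0, 0, 0, 0], [1, 0, 0, 0, 0], [1, 0, 0, 0, 0]],
])

```text
t: 6.5
eef_pos: [0.5348, -0.0542, 0.0738]
ee_rot: [-3.141, 0.002, -2.989]
force: [0.2, 0.4, -1.0]
width: 0.0486
gripper_force: 15.0
```

```bash
python3 - <<'E'
from h import *
f=grab('wrist');np.save('w4.npy',f,allow_pickle=True);s=arm.get_state();e=s['eef_pos'];print(e,s['ee_rot'],s['force'])
c=f['image'][90:290,120:390].copy()
c=cv2.convertScaleAbs(cv2.resize(c,None,fx=2.96,fy=2.96,interpolation=cv2.INTER_CUBIC),alpha=1.6)
th=.15054;R=np.array([[np.cos(th),-np.sin(th)],[np.sin(th),np.cos(th)]]);t=np.array([.52971,-.0155])
P=[[*(R@p+t),.03] for p in[(-.030,-.068),(-.030,-.002),(.03,-.068),(.03,-.002),(-.034,-.072),(-.034,.072)]]
for q in proj(f,P): 
  print(q.round(1)); cv2.circle(c,tuple(int(v) for v in (q-[120,90])*2.96),3,(0,0,255),-1)
cv2.imwrite('pics/w4.png',c)
E
```

```text
[ 0.53484218 -0.05407319  0.07388424] [ 3.14156961e+00  2.81440869e-03 -2.98937386e+00] [ 0.28604868  0.46393798 -0.16750366]
[203.4 172.4]
[309.9 172.5]
[206.9 259.5]
[305.2 259.6]
[196.6 166.1]
[430.2 166.4]
```

View pics/w4.png

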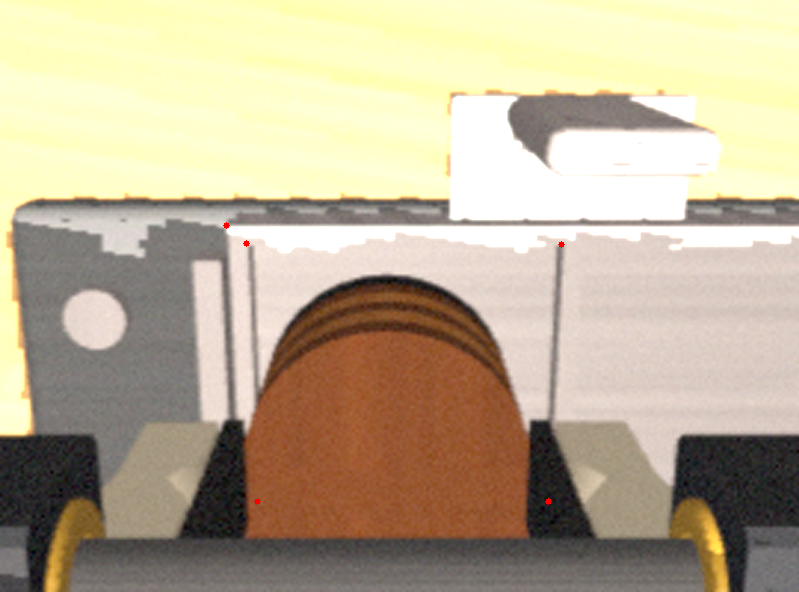

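The held heel's bottom apex is at about (385,275) in the crop. The tray's predicted corner points (red) land on its edges to within a pixel.

```bash
python3 - <<'E'
from h import *
f=np.load('w4.npy',allow_pickle=True).item();th=.15054;R=np.array([[np.cos(th),-np.sin(th)],[np.sin(th),np.cos(th)]]);t=np.array([.52971,-.0155])
for r in range(178,188): print(r,f['image'][r,247:254].mean(0).round().astype(int),end=' ')
print()
P=cast(f,[250.5,182.6],.0398)[0][:2];print('apex local',R.T@(P-t))
W=cast(f,np.array([[228,222],[248,240],[560,240]])/2.96+[120,90],.03)[:,:2];print((W-t)@R)
# tray outer -x edge row: profile
for r in range(158,176): print(r,f['image'][r,205:225].mean(0).round().astype(int),end=' ')
print(arm.get_state()['eef_pos'])
E
```

```text
178 [133 138 149] 179 [133 138 149] 180 [134 140 150] 181 [131 137 148] 182 [115 119 129] 183 [46 47 52] 184 [14 15 15] 185 [16 20 22] 186 [17 28 50] 187 [20 32 54] 
apex local [-0.02614993 -0.03879659]
[[-0.03468252 -0.0717356 ]
 [-0.03084859 -0.06772311]
 [-0.03092783 -0.00245987]]
158 [55 56 57] 159 [71 73 74] 160 [81 83 86] 161 [83 86 87] 162 [74 77 81] 163 [74 75 82] 164 [74 76 83] 165 [82 84 91] 166 [142 149 152] 167 [216 224 225] 168 [222 229 230] 169 [220 227 229] 170 [205 213 216] 171 [198 206 210] 172 [194 201 206] 173 [161 168 175] 174 [150 156 164] 175 [138 144 154] [ 0.53484218 -0.05407319  0.07388424]
```

>>> apply_moves([
  [[1, -0.009, -0.0014, 0, 0], [1, 0, 0, 0, 0], [1, 0, 0, -0.03, 0], [1, 0, 0, -0.02, 0], [1, 0, 0, -0.015, 0], [1, 0, 0, -0.01, 0], [1, 0, 0, -0.01, 0], [1, 0, 0, 0, 0]],
])

```text
t: 7.35
eef_pos: [0.533, -0.0543, 0.0558]
ee_rot: [-3.141, 0.002, -2.989]
force: [-0.3, 0.4, 4.2]
width: 0.0489
gripper_force: 15.0
```

>>> apply_moves([
  [[-0.5, 0, 0, 0, 0], [-0.5, 0, 0, 0, 0], [-0.5, 0, 0, 0, 0], [-0.5, 0, 0, 0, 0], [-0.5, 0, 0, 0.1, 0], [-0.5, 0, 0, 0.2, 0], [-0.5, 0, 0, 0.2, 0], [-0.8, -0.05, 0, 0.17, 0], [-1, -0.06, -0.05, 0, 0], [-1, -0.05, -0.19, 0, 0], [-1, -0.03, -0.19, 0, 0.038], [-1, -0.03, -0.19, 0, 0.038]],
])

```text
t: 8.55
eef_pos: [0.4871, -0.1794, 0.1891]
ee_rot: [3.142, 0.0, -2.745]
force: [0.3, -0.5, -0.6]
width: 0.087
gripper_force: 0.0
```

>>> apply_moves([
  [[-1, 0, -0.19, 0, 0.038], [-1, 0, -0.19, 0, 0.038], [-1, 0, -0.19, 0, 0.038], [-1, 0, -0.19, -0.05, 0.038], [-1, 0, -0.19, -0.05, 0.038], [-1, 0, -0.15, -0.1, 0.038], [-1, 0, 0, 0, 0], [-1, 0, 0, 0, 0]],
])

```text
t: 9.35
eef_pos: [0.4868, -0.3988, 0.1477]
ee_rot: [3.139, -0.0, -2.037]
force: [-0.9, 0.4, -0.4]
width: 0.0873
gripper_force: 0.0
```

```bash
python3 - <<'E'
from h import *
f=grab('wrist');s=arm.get_state();print(s['eef_pos'],np.degrees(s['ee_rot'][2]),s['q'][5])
m,cs=brown2(f)
for c in cs:
  P=(cast(f,c[:,0],.036)[:,:2]*1000).astype(np.float32)
  print(cv2.contourArea(c),cv2.boundingRect(c),cv2.minAreaRect(P), cv2.approxPolyDP(c,6,True)[:,0].tolist())
E
```

```text
[ 0.48747601 -0.39832758  0.14871922] -116.66109692094663 -0.0897896261833976
3196.0 (237, 188, 56, 67) ((489.5793151855469, -366.0162658691406), (61.2103271484375, 48.05284881591797), 63.08649826049805) [[242, 196], [237, 254], [290, 253], [292, 220], [283, 196], [273, 188]]
```

>>> apply_moves([
  [[-1, 0.0125, 0.178, 0, 0], [-1, 0, 0, -0.14, 0], [-1, 0, 0, -0.14, 0], [-1, 0, 0, -0.14, 0], [-1, 0, 0, -0.1, 0], [-1, 0, 0, -0.0535, 0], [-1, 0, 0, 0, 0], [1, 0, 0, 0, 0], [1, 0, 0, 0, 0], [1, 0, 0, 0, 0], [1, 0, 0, 0, 0], [1, 0, 0, 0, 0]],
])

```text
t: 10.6
eef_pos: [0.4906, -0.3629, 0.0349]
ee_rot: [-3.141, 0.0, -2.034]
force: [-0.2, -0.1, 0.3]
width: 0.0531
gripper_force: 0.0
```

>>> apply_moves([
  [[1, 0, 0, 0, 0], [1, 0, 0, 0, 0], [1, 0, 0, 0, 0]],
])

```text
t: 10.9
eef_pos: [0.4906, -0.3631, 0.0352]
ee_rot: [-3.141, -0.0, -2.034]
force: [-0.7, 0.4, 4.7]
width: 0.029
gripper_force: 2.6
```

The width went to 29 mm, so the grasp went wrong. Taking a look.

```bash
python3 - <<'E'
from h import *
f=grab('wrist');b=grab('side');a=grab('scene');s=arm.get_state();print(s['width'],s['gripper_force'],s['eef_pos'],s['force'])
c=cv2.resize(b['image'][110:210,215:335],None,fx=4,fy=4,interpolation=cv2.INTER_CUBIC)
d=cv2.resize(f['image'][150:290,100:400],(480,224))
cv2.imwrite('pics/w5.png',cv2.convertScaleAbs(np.vstack([cv2.resize(f['image'][130:310,90:420],(480,262)),c[:330]]),alpha=1.4))
E
```

```text
0.017416494967518938 2.595890033571777 [ 0.49067789 -0.36311076  0.03512056] [-1.21763356  0.51136311  5.31682278]
```

View pics/w5.png

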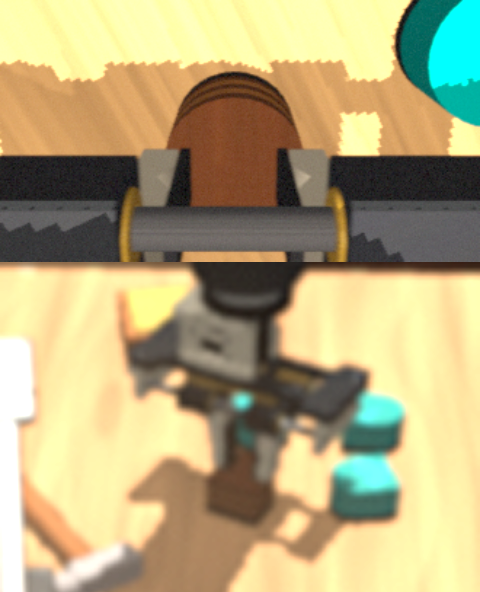

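I have used all ten views, so I work from numbers from here. I'll open, rise and re-measure the heel.

```bash
python3 - <<'E'
from h import *
f=grab('wrist');s=arm.get_state();print(s['width'],s['gripper_force'],s['eef_pos'],s['force'])
m,cs=brown2(f)
for c in cs: print(cv2.contourArea(c),cv2.boundingRect(c),cv2.approxPolyDP(c,3,True)[:,0].tolist())
im=f['image']
for r in (195,215,235,250,262): print(r,[im[r,c].tolist() for c in range(190,315,8)])
E
```

```text
0.012947435454805076 2.598591957262215 [ 0.49075209 -0.36314753  0.03514363] [-1.3466689   0.19744997  5.40299622]
3929.5 (207, 193, 89, 78) [[275, 193], [239, 194], [224, 202], [219, 197], [221, 203], [215, 203], [207, 230], [233, 232], [233, 270], [267, 270], [268, 232], [295, 230], [282, 201], [275, 201]]
195 [[68, 109, 148], [75, 122, 163], [73, 120, 162], [74, 121, 161], [24, 43, 68], [25, 43, 71], [21, 36, 64], [16, 24, 50], [17, 29, 49], [20, 36, 58], [28, 47, 80], [25, 46, 77], [62, 105, 145], [70, 112, 153], [70, 113, 152], [75, 124, 163]]
215 [[78, 123, 163], [69, 115, 153], [74, 118, 156], [32, 54, 94], [32, 52, 91], [30, 50, 90], [30, 52, 97], [21, 47, 91], [29, 48, 90], [24, 49, 88], [34, 54, 94], [25, 50, 91], [31, 50, 88], [72, 114, 152], [70, 112, 149], [63, 108, 145]]
235 [[77, 121, 162], [72, 114, 152], [75, 89, 97], [80, 93, 102], [79, 93, 100], [18, 17, 25], [35, 58, 100], [33, 54, 94], [38, 52, 93], [29, 52, 91], [19, 23, 20], [81, 96, 103], [79, 94, 102], [80, 94, 102], [69, 103, 138], [73, 116, 153]]
250 [[23, 21, 27], [24, 28, 27], [57, 65, 70], [90, 106, 113], [56, 64, 70], [19, 22, 23], [31, 51, 96], [31, 53, 95], [32, 53, 94], [29, 50, 91], [12, 19, 14], [53, 61, 67], [100, 118, 131], [61, 70, 77], [20, 19, 19], [25, 22, 20]]
262 [[19, 14, 20], [21, 17, 17], [33, 61, 80], [80, 94, 102], [15, 20, 24], [19, 16, 14], [24, 50, 94], [30, 51, 95], [32, 50, 92], [32, 53, 93], [16, 17, 20], [18, 12, 18], [81, 93, 105], [40, 71, 91], [25, 24, 29], [27, 23, 27]]
```

>>> apply_moves([
  [[-1, 0, 0, 0, 0], [-1, 0, 0, 0, 0], [-1, 0, 0, 0, 0], [-1, 0, 0, 0, 0], [-1, 0, 0, 0, 0], [-1, 0, 0, 0, 0], [-1, 0, 0, 0, 0]],
])

```text
t: 11.8
eef_pos: [0.4898, -0.3626, 0.0342]
ee_rot: [3.141, 0.0, -2.034]
force: [0.0, -0.2, 0.8]
width: 0.0636
gripper_force: 0.2
```

```bash
python3 - <<'E'
from h import *
f=grab('wrist');s=arm.get_state();print(s['width'],s['gripper_force'],s['eef_pos'],s['force'])
m,cs=brown2(f)
for c in cs: print(cv2.contourArea(c),cv2.boundingRect(c),cv2.approxPolyDP(c,3,True)[:,0].tolist())
im=f['image']
for r in range(170,270,4): print(r,im[r,246:254].mean(0).round().astype(int).tolist(),end=' ')
E
```

```text
0.06774438461169285 0.0 [ 0.4896166  -0.36245912  0.03389188] [-0.84977399  0.09597926  0.58928341]
6390.5 (212, 186, 101, 85) [[235, 191], [236, 197], [230, 204], [237, 205], [231, 213], [229, 206], [225, 206], [225, 212], [230, 214], [217, 240], [216, 234], [212, 234], [214, 270], [310, 270], [312, 226], [303, 212], [284, 198], [258, 197], [261, 186], [248, 192], [249, 200], [246, 194]]
170 [115, 178, 222] 174 [76, 122, 162] 178 [67, 109, 147] 182 [34, 53, 73] 186 [18, 28, 46] 190 [25, 48, 78] 194 [19, 30, 55] 198 [23, 48, 80] 202 [20, 35, 60] 206 [18, 37, 68] 210 [26, 46, 84] 214 [25, 44, 84] 218 [24, 45, 83] 222 [28, 46, 84] 226 [26, 46, 84] 230 [28, 48, 85] 234 [28, 47, 85] 238 [28, 48, 85] 242 [26, 44, 84] 246 [29, 48, 86] 250 [27, 46, 85] 254 [26, 46, 85] 258 [28, 47, 84] 262 [25, 47, 84] 266 [25, 46, 84]
```

>>> apply_moves([
  [[-1, 0, 0, 0, 0], [-1, 0, 0, 0, 0], [-1, 0, 0, 0, 0], [-1, 0, 0, 0.05, 0], [-1, 0, 0, 0.1, 0], [-1, 0, 0, 0.15, 0], [-1, 0, 0, 0.15, 0], [-1, 0, 0, 0.15, 0], [-1, 0, 0, 0, 0], [-1, 0, 0, 0, 0]],
])

```text
t: 12.85
eef_pos: [0.4908, -0.3629, 0.1559]
ee_rot: [-3.139, 0.001, -2.034]
force: [0.1, 0.3, -0.3]
width: 0.0874
gripper_force: 0.0
```

```bash
python3 - <<'E'
from h import *
f=grab('wrist');s=arm.get_state();print(s['width'],s['eef_pos'],np.degrees(s['ee_rot'][2]),s['force'])
m,cs=brown2(f)
for c in cs:
  P=(cast(f,c[:,0],.036)[:,:2]*1000).astype(np.float32)
  print(cv2.contourArea(c),cv2.boundingRect(c),cv2.minAreaRect(P), cv2.approxPolyDP(c,4,True)[:,0].tolist())
im=f['image']
x,y,w,h=cv2.boundingRect(max(cs,key=cv2.contourArea));xc=x+w//2
for r in range(y-8,y+h+8,2): print(r,im[r,xc-3:xc+4].mean(0).round().astype(int).tolist(),end=' ')
for n in('scene','side'):
  g=grab(n);m,cs=brown2(g,60)
  for c in cs:
    r=cv2.boundingRect(c)
    if r[1]>140 and r[1]<260: print(n,r,cast(g,[r[0]+r[2]/2,r[1]+r[3]/2],.018).round(3))
E
```

```text
0.08738116461174185 [ 0.49014246 -0.36258829  0.15469636] -116.55860213532952 [-0.27750705  0.09009997 -0.92368894]
3200.5 (222, 150, 56, 66) ((491.005859375, -364.96734619140625), (57.896488189697266, 48.32872772216797), 63.47529220581055) [[232, 156], [222, 176], [223, 215], [277, 214], [277, 176], [270, 159], [257, 150]]
142 [98, 155, 198] 144 [97, 156, 198] 146 [94, 151, 193] 148 [23, 33, 47] 150 [16, 33, 58] 152 [15, 35, 62] 154 [28, 60, 109] 156 [23, 46, 83] 158 [21, 40, 73] 160 [19, 37, 72] 162 [22, 41, 75] 164 [19, 38, 73] 166 [23, 41, 73] 168 [18, 40, 73] 170 [18, 38, 73] 172 [21, 39, 73] 174 [21, 39, 73] 176 [20, 40, 73] 178 [18, 39, 72] 180 [22, 41, 74] 182 [23, 38, 73] 184 [20, 40, 74] 186 [19, 40, 73] 188 [19, 38, 72] 190 [23, 40, 74] 192 [22, 40, 72] 194 [21, 41, 73] 196 [21, 40, 73] 198 [21, 39, 73] 200 [21, 41, 74] 202 [20, 40, 75] 204 [18, 40, 75] 206 [21, 41, 76] 208 [24, 40, 75] 210 [20, 38, 73] 212 [25, 41, 75] 214 [20, 37, 72] 216 [37, 66, 101] 218 [58, 97, 134] 220 [60, 98, 134] 222 [57, 96, 132]
```

The heel stands upright at (491, -365) and is unharmed. I'll retry with the grip force stated explicitly and watch it close.

>>> apply_moves([
  [[-1, 0.0045, -0.012, -0.1, 0], [-1, 0, 0, -0.14, 0], [-1, 0, 0, -0.14, 0], [-1, 0, 0, -0.14, 0], [-1, 0, 0, -0.0885, 0], [-1, 0, 0, 0, 0], [-1, 0, 0, 0, 0], [1, 0, 0, 0, 0], [1, 0, 0, 0, 0], [1, 0, 0, 0, 0], [1, 0, 0, 0, 0]],
], force=20)

```text
t: 14.1
eef_pos: [0.4916, -0.3653, 0.0335]
ee_rot: [-3.14, 0.0, -2.034]
force: [-0.2, 0.7, 0.2]
width: 0.0612
gripper_force: 0.0
```

>>> apply_moves([
  [[1, 0, 0, 0, 0], [1, 0, 0, 0, 0]],
], force=20)

```text
t: 14.3
eef_pos: [0.4914, -0.3652, 0.033]
ee_rot: [-3.141, -0.0, -2.034]
force: [-0.1, 0.1, 1.5]
width: 0.0488
gripper_force: 20.0
```

>>> apply_moves([
  [[1, 0, 0, 0.03, 0], [1, 0, 0, 0.17, 0], [1, 0, 0, 0.2, 0], [1, 0, 0.2, 0.2, -0.038], [1, 0, 0.22, 0, -0.038], [1, 0, 0.22, 0, -0.038], [1, 0, 0.22, 0, -0.038], [1, 0, 0.22, 0, -0.038], [1, 0, 0.22, 0, -0.038], [1, 0, 0.22, 0, -0.038], [1, 0.05, 0.22, 0, -0.038], [1, 0.05, 0.2, 0, 0]],
])

```text
t: 15.5
eef_pos: [0.5111, 0.0202, 0.1489]
ee_rot: [3.141, 0.001, -2.993]
force: [1.7, -0.0, -0.5]
width: 0.0487
gripper_force: 20.0
```

>>> apply_moves([
  [[1, 0.05, 0, 0, 0], [1, 0, 0, 0, 0], [1, 0, 0, 0, 0], [1, 0, 0, 0, 0]],
])

```text
t: 15.9
eef_pos: [0.5206, 0.0171, 0.148]
ee_rot: [-3.142, -0.001, -2.991]
force: [0.3, -0.5, -0.1]
width: 0.0489
gripper_force: 20.0
```

```bash
cat > m.py <<'E'
from h import *
f=grab('wrist');s=arm.get_state();e=s['eef_pos'];print(e,np.degrees(s['ee_rot'][2]),s['width'],s['gripper_force'])
th=.15054;R=np.array([[np.cos(th),-np.sin(th)],[np.sin(th),np.cos(th)]]);t=np.array([.52971,-.0155])
im=f['image'];zb=e[2]-.033
col=im[150:225,246:254].mean(1)
for r in range(174,206): print(r,col[r-150].round().astype(int).tolist(),end=' ')
print()
for r in(180,181,182,183,184,185,186): print(r,(R.T@(cast(f,[250,r],zb)[0][:2]-t)).round(4),end=' ')
P={k:proj(f,[[*(R@np.array(p)+t),.03]])[0].round(1) for k,p in dict(outL=(-.034,-.072),outR=(-.034,.072),inR=(.034,.072),outc=(-.034,.05)).items()};print(P)
m,cs=brown2(f)
for c in cs: print(cv2.boundingRect(c),cv2.approxPolyDP(c,3,True)[:,0].tolist())
E
python3 m.py
```

```text
[0.52071153 0.01703367 0.14808895] -171.35651090903627 0.04893981754174922 19.998791813850403
174 [137, 143, 153] 175 [134, 141, 151] 176 [136, 142, 152] 177 [139, 144, 155] 178 [140, 146, 156] 179 [143, 148, 158] 180 [142, 148, 158] 181 [141, 147, 157] 182 [125, 130, 140] 183 [50, 52, 58] 184 [18, 18, 20] 185 [21, 22, 26] 186 [21, 31, 50] 187 [18, 32, 56] 188 [27, 42, 70] 189 [29, 55, 90] 190 [30, 58, 92] 191 [28, 53, 85] 192 [20, 35, 60] 193 [20, 34, 57] 194 [20, 38, 64] 195 [28, 55, 89] 196 [30, 57, 91] 197 [30, 57, 91] 198 [23, 42, 70] 199 [21, 33, 58] 200 [20, 30, 56] 201 [20, 36, 63] 202 [34, 55, 97] 203 [34, 59, 104] 204 [36, 59, 104] 205 [34, 59, 104] 
180 [-0.0315  0.0335] 181 [-0.0308  0.0335] 182 [-0.0302  0.0335] 183 [-0.0296  0.0335] 184 [-0.029   0.0335] 185 [-0.0284  0.0335] 186 [-0.0278  0.0335] {'outL': array([123.2, 151.4]), 'outR': array([296.4, 151.4]), 'inR': array([293.4, 227.3]), 'outc': array([269.9, 151.4])}
(203, 199, 96, 72) [[212, 215], [203, 238], [204, 270], [297, 270], [298, 239], [289, 217], [277, 204], [238, 200]]
(127, 162, 66, 71) [[133, 176], [127, 191], [133, 199], [133, 206], [129, 207], [132, 232], [191, 229], [189, 186], [179, 171], [154, 162]]
```

>>> apply_moves([
  [[1, 0.004, 0.0335, 0, 0], [1, 0, 0, -0.14, 0], [1, 0, 0, -0.14, 0], [1, 0, 0, -0.095, 0], [1, 0, 0, 0, 0], [1, 0, 0, 0, 0], [1, 0, 0, 0, 0]],
])

```text
t: 16.65
eef_pos: [0.523, 0.0251, 0.0744]
ee_rot: [3.141, 0.002, -2.989]
force: [-0.0, 0.8, -0.9]
width: 0.0489
gripper_force: 20.0
```

```bash
cat >> m.py <<'E'
print('edge',[(r,int(im[r,262:278].mean())) for r in range(int(P['outc'][1])-6,int(P['outc'][1])+7)])
for c in cs:
  r=cv2.boundingRect(c)
  if r[0]<190: print('heel1 y range',((cast(f,[[r[0],r[1]+r[3]-5],[r[0]+r[2],r[1]+r[3]-5]],.058)[:,:2]-t)@R).round(4))
E
python3 m.py
```

```text
[0.52298872 0.02511114 0.07443148] -171.262624730746 0.04923895284015468 19.998839199543
174 [143, 148, 159] 175 [142, 148, 159] 176 [142, 147, 158] 177 [141, 146, 157] 178 [141, 147, 157] 179 [142, 147, 158] 180 [143, 150, 160] 181 [143, 149, 160] 182 [128, 134, 143] 183 [52, 55, 61] 184 [21, 20, 20] 185 [22, 24, 27] 186 [21, 29, 51] 187 [20, 34, 58] 188 [24, 43, 70] 189 [28, 56, 91] 190 [30, 58, 92] 191 [30, 53, 86] 192 [22, 37, 62] 193 [20, 33, 56] 194 [24, 39, 67] 195 [28, 56, 90] 196 [31, 59, 93] 197 [32, 59, 92] 198 [26, 45, 73] 199 [21, 33, 58] 200 [21, 32, 56] 201 [23, 36, 64] 202 [33, 55, 97] 203 [34, 59, 104] 204 [32, 58, 103] 205 [32, 58, 103] 
180 [-0.0278  0.041 ] 181 [-0.0272  0.041 ] 182 [-0.0266  0.041 ] 183 [-0.026  0.041] 184 [-0.0254  0.041 ] 185 [-0.0247  0.041 ] 186 [-0.0241  0.041 ] {'outL': array([ 67.1, 165.4]), 'outR': array([300.2, 165.7]), 'inR': array([295.7, 264.2]), 'outc': array([264.6, 165.6])}
(203, 199, 96, 72) [[288, 215], [262, 199], [238, 200], [221, 207], [212, 216], [203, 238], [204, 270], [297, 270], [298, 243]]
(66, 184, 90, 54) [[67, 213], [68, 236], [72, 236], [74, 229], [82, 229], [85, 235], [155, 237], [153, 213], [127, 188], [110, 184], [81, 194]]
edge [(159, 87), (160, 110), (161, 116), (162, 112), (163, 94), (164, 84), (165, 82), (166, 82), (167, 126), (168, 219), (169, 225), (170, 198), (171, 162)]
heel1 y range [[-0.001  -0.0632]
 [-0.0011 -0.0122]]
```

>>> apply_moves([
  [[1, -0.0035, 0, 0, 0], [1, 0, 0, 0, 0], [1, 0, 0, -0.03, 0], [1, 0, 0, -0.02, 0], [1, 0, 0, -0.015, 0], [1, 0, 0, -0.015, 0], [1, 0, 0, -0.015, 0], [1, 0, 0, 0, 0]],
])

```text
t: 17.5
eef_pos: [0.5229, 0.0251, 0.0549]
ee_rot: [-3.141, 0.003, -2.988]
force: [1.5, -1.2, 4.6]
width: 0.049
gripper_force: 20.0
```

>>> apply_moves([
  [[-0.3, 0, 0, 0, 0], [-0.3, 0, 0, 0, 0], [-0.3, 0, 0, 0, 0], [-0.3, 0, 0, 0, 0]],
])

```text
t: 17.9
eef_pos: [0.5212, 0.0248, 0.0539]
ee_rot: [-3.142, -0.0, -2.989]
force: [0.5, -0.1, -0.4]
width: 0.0566
gripper_force: 0.0
```

>>> apply_moves([
  [[-0.3, 0, 0, 0.05, 0], [-0.3, 0, 0, 0.15, 0], [-0.3, 0, 0, 0.2, 0], [0, 0, 0, 0.2, 0], [1, -0.12, -0.09, 0.1, 0], [1, -0.12, -0.09, 0, 0], [1, -0.12, -0.0925, 0, 0], [1, -0.062, 0, 0, 0], [1, 0, 0, 0, 0], [1, 0, 0, 0, 0], [1, 0, 0, 0, 0]],
], force=20)

```text
t: 19.0
eef_pos: [0.4378, -0.0292, 0.1943]
ee_rot: [-3.141, 0.0, -2.989]
force: [-0.2, 0.5, 0.0]
width: 0.0019
gripper_force: 0.0
```

```bash
python3 - <<'E'
from h import *
s=arm.get_state();print(s['eef_pos'],np.degrees(s['ee_rot'][2]),s['width'])
th=.15054;R=np.array([[np.cos(th),-np.sin(th)],[np.sin(th),np.cos(th)]]);t=np.array([.52971,-.0155])
for n in('wrist','side'):
  f=grab(n);m,cs=brown2(f,60)
  for c in cs:
    P=((cast(f,c[:,0],.058)[:,:2]-t)@R*1000).astype(np.float32)
    if abs(P.mean(0)).max()<90: print(n,cv2.boundingRect(c),cv2.minAreaRect(P),cv2.approxPolyDP(c,3,True)[:,0].tolist())
E
```

```text
[ 0.43780631 -0.02919444  0.19431764] -171.2326110458631 0.001889002153778013
```

```bash
python3 - <<'E'
from h import *
th=.15054;R=np.array([[np.cos(th),-np.sin(th)],[np.sin(th),np.cos(th)]]);t=np.array([.52971,-.0155])
f=grab('side');im=f['image'].astype(float)
m=((im[...,2]>1.5*im[...,0])&(im[...,2]<125)&(im[...,1]/im[...,2]<.72)).astype(np.uint8)
for c in cv2.findContours(m,0,2)[0]:
  if cv2.contourArea(c)<50: continue
  P=((cast(f,c[:,0],.058)[:,:2]-t)@R*1000).astype(np.float32)
  if abs(P.mean(0)).max()<100: print(cv2.boundingRect(c),cv2.contourArea(c),P.min(0).round(),P.max(0).round())
for y in(-.04,.04):
  Q=[[*(R@np.array([a,y+b])+t),z] for a in(-.028,.028) for b in(-.025,.025) for z in(.022,.058)]
  q=proj(f,Q);print('expected',q.min(0).round(),q.max(0).round())
E
```

```text
expected [247. 211.] [268. 234.]
expected [248. 232.] [271. 256.]
```

```bash
python3 - <<'E'
from h import *
f=grab('side');im=f['image']
for r in range(208,262,5): print(r,[('%d,%d,%d'%tuple(im[r,c])) for c in range(244,280,5)])
E
```

```text
208 ['110,154,200', '120,168,218', '118,165,215', '116,162,210', '117,162,211', '121,171,221', '126,178,222', '119,167,218']
213 ['97,104,112', '86,99,120', '79,94,122', '121,134,156', '97,103,109', '122,171,222', '124,175,221', '118,166,216']
218 ['147,154,162', '65,90,135', '65,91,137', '61,86,129', '69,90,131', '122,172,224', '124,175,223', '112,158,207']
223 ['142,151,162', '64,87,130', '66,91,138', '60,84,127', '57,73,100', '73,99,126', '70,94,120', '67,89,113']
228 ['136,146,157', '52,69,92', '50,68,92', '49,67,91', '50,65,84', '108,142,179', '67,90,114', '67,88,110']
233 ['134,143,155', '53,69,92', '54,71,95', '52,70,99', '146,156,167', '94,102,112', '86,95,105', '67,87,110']
238 ['124,132,141', '65,89,129', '70,96,143', '68,93,139', '53,71,101', '87,96,109', '91,100,110', '68,90,113']
243 ['112,121,131', '67,89,126', '71,97,145', '66,90,133', '62,85,127', '77,89,105', '86,95,107', '75,93,114']
248 ['104,113,123', '65,83,113', '59,78,108', '57,76,106', '52,69,93', '73,84,99', '72,100,129', '70,97,125']
253 ['101,110,120', '75,88,105', '53,70,93', '55,72,94', '56,71,91', '95,105,117', '72,99,128', '70,97,125']
258 ['97,106,114', '98,108,120', '100,109,121', '105,115,127', '116,126,138', '111,121,134', '70,95,123', '70,97,125']
```

Both heels sit at the expected places in the side view. Next I push the tab along the press's +x (8.6°).

>>> apply_moves([
  [[1, 0, 0, -0.2, 0], [1, 0, 0, -0.2, 0], [1, 0, 0, -0.15, 0], [1, 0, 0, -0.06, 0], [1, 0, 0, 0, 0], [1, 0.0494, 0.0075, 0, 0], [1, 0.0494, 0.0075, 0, 0], [1, 0.0494, 0.0075, 0, 0], [1, 0.0494, 0.0075, 0, 0], [1, 0.0494, 0.0075, 0, 0], [1, 0, 0, 0, 0]],
])

```text
t: 20.3
eef_pos: [0.4884, -0.0218, 0.0723]
ee_rot: [-3.142, 0.002, -2.989]
force: [-0.8, -0.2, -0.2]
width: 0.0006
gripper_force: 0.0
```

>>> apply_moves([
  [[1, 0.0494, 0.0075, 0, 0], [1, 0.0494, 0.0075, 0, 0], [1, 0.0494, 0.0075, 0, 0], [1, 0.0494, 0.0075, 0, 0], [1, 0, 0, 0, 0]],
])

```text
t: 20.8
eef_pos: [0.528, -0.0158, 0.0721]
ee_rot: [-3.141, 0.001, -2.989]
force: [-0.5, 0.5, 0.2]
width: 0.0005
gripper_force: 0.0
```

>>> apply_moves([
  [[1, 0.0494, 0.0075, 0, 0], [1, 0.025, 0.0038, 0, 0], [1, 0, 0, 0, 0]],
])

```text
t: 21.1
eef_pos: [0.542, -0.0137, 0.0722]
ee_rot: [-3.142, 0.001, -2.989]
force: [0.5, -0.7, 0.3]
width: 0.0004
gripper_force: 0.0
```

>>> apply_moves([
  [[1, 0.02, 0.003, 0, 0], [1, 0.015, 0.0023, 0, 0]],
])

```text
t: 21.3
eef_pos: [0.5478, -0.0129, 0.0721]
ee_rot: [3.142, -0.0, -2.989]
force: [-2.8, -0.0, 0.9]
width: 0.0007
gripper_force: 0.8
```

>>> apply_moves([
  [[1, 0.012, 0.0018, 0, 0], [1, 0.012, 0.0018, 0, 0]],
])

```text
t: 21.5
eef_pos: [0.5526, -0.0121, 0.0721]
ee_rot: [3.142, -0.0, -2.989]
force: [-2.1, 0.2, 0.2]
width: 0.0005
gripper_force: 0.8
```

>>> apply_moves([
  [[1, 0.012, 0.0018, 0, 0], [1, 0.012, 0.0018, 0, 0]],
])

```text
t: 21.7
eef_pos: [0.5537, -0.0121, 0.0718]
ee_rot: [-3.141, -0.007, -2.99]
force: [-20.4, 2.8, 17.7]
width: 0.0004
gripper_force: 11.5
```

>>> apply_moves([
  [[1, -0.04, -0.006, 0, 0], [1, -0.08, -0.012, 0, 0], [1, -0.08, -0.012, 0, 0], [1, 0, 0, 0.15, 0], [1, 0, 0, 0.22, 0], [1, 0, 0, 0.22, 0], [1, 0, 0, 0.22, 0], [1, 0, 0, 0.22, 0], [1, 0, 0, 0.2, 0], [1, 0, 0, 0.06, 0], [1, 0, 0, 0, 0]],
])

```text
t: 22.8
eef_pos: [0.5186, -0.0172, 0.3326]
ee_rot: [3.141, 0.006, -2.989]
force: [-0.1, 0.4, -0.6]
width: 0.0005
gripper_force: 0.0
```

```bash
python3 - <<'E'
from h import *
s=arm.get_state();print(s['eef_pos'],s['force'])
th=.15054;R=np.array([[np.cos(th),-np.sin(th)],[np.sin(th),np.cos(th)]]);O=np.array([.6263,-.0008])
f=grab('wrist');a=grab('scene');b=grab('side')
w=lambda p,z:[*(R@np.array(p)+O),z]
# tab top edges and base front edge profile along press x, in wrist
for nm,y,z,xs in(('tab',0,.078,np.arange(-.085,-.04,.002)),('base',-.1,.014,np.arange(-.142,-.12,.002)),('traywall',.05,.03,np.arange(-.05,-.02,.002))):
  q=proj(f,[w((x,y),z) for x in xs]);
  print(nm,[(round(x*1000),q[i].round().astype(int).tolist(),int(f['image'][int(q[i][1]),int(q[i][0])].mean()) if 0<=q[i][1]<384 and 0<=q[i][0]<512 else None) for i,x in enumerate(xs)])
# paddle: bright grey blob in scene/side
for n,g,r in(('scene',a,(190,240,170,205)),('side',b,(200,230,120,160))):
  im=g['image'].astype(int);m=((im.max(2)-im.min(2)<30)&(im.mean(2)>110)).astype(np.uint8)
  M=np.zeros_like(m);M[r[2]:r[3],r[0]:r[1]]=m[r[2]:r[3],r[0]:r[1]]
  k,l,st,ce=cv2.connectedComponentsWithStats(M)
  print(n,[(st[i].tolist(),ce[i].round(1).tolist()) for i in range(1,k) if st[i,4]>20],'expect',proj(g,[w((0,-.1391),.268)]).round(1))
E
```

```text
[ 0.51864027 -0.01718845  0.33263524] [-0.11917253  0.40842243 -0.55720323]
tab [(-85, [250, 174], 85), (-83, [250, 176], 82), (-81, [250, 177], 84), (-79, [250, 179], 81), (-77, [250, 180], 76), (-75, [250, 182], 74), (-73, [250, 183], 77), (-71, [250, 185], 77), (-69, [250, 186], 76), (-67, [250, 188], 73), (-65, [250, 189], 74), (-63, [250, 191], 86), (-61, [250, 192], 130), (-59, [250, 194], 134), (-57, [250, 195], 125), (-55, [250, 197], 122), (-53, [250, 198], 111), (-51, [250, 200], 145), (-49, [250, 201], 148), (-47, [250, 202], 146), (-45, [250, 204], 145), (-43, [250, 205], 144), (-41, [250, 207], 145)]
base [(-142, [179, 123], 191), (-140, [179, 125], 192), (-138, [179, 126], 189), (-136, [179, 128], 188), (-134, [179, 129], 132), (-132, [179, 131], 100), (-130, [179, 132], 122), (-128, [179, 133], 147), (-126, [179, 135], 149), (-124, [179, 136], 149), (-122, [179, 138], 149)]
traywall [(-50, [285, 190], 79), (-48, [285, 191], 77), (-46, [285, 192], 78), (-44, [285, 194], 80), (-42, [285, 195], 76), (-40, [285, 196], 75), (-38, [285, 198], 81), (-36, [285, 199], 139), (-34, [285, 200], 134), (-32, [285, 202], 86), (-30, [284, 203], 47), (-28, [284, 204], 45), (-26, [284, 206], 47), (-24, [284, 207], 47), (-22, [284, 208], 53)]
scene [([206, 181, 34, 20, 234], [219.9, 190.4])] expect [[216.  187.8]]
side [([209, 130, 14, 30, 330], [215.7, 142.1])] expect [[214.9 136.8]]
```

The tray is home: its front wall and the tab read within about 2 mm of the home values, and the stop was felt at 20 N. The paddle is where I expected it, so I move above it.

>>> apply_moves([
  [[1, 0.1, -0.13, 0, 0], [1, 0.13, -0.13, 0, 0], [1, 0.13, -0.13, 0, 0], [1, 0.14, -0.13, 0, 0], [1, 0.15, -0.13, 0, 0], [1, 0, 0, 0, 0], [1, 0, 0, -0.08, 0], [1, 0, 0, 0, 0]],
])

```text
t: 23.75
eef_pos: [0.6461, -0.1473, 0.3098]
ee_rot: [3.14, -0.006, -2.99]
force: [-0.2, 0.3, -0.9]
width: 0.0003
gripper_force: 0.0
```

>>> apply_moves([
  [[1, 0, 0, -0.05, 0], [1, 0, 0, -0.05, 0], [1, 0, 0, -0.05, 0], [1, 0, 0, -0.05, 0], [1, 0, 0, 0, 0]],
])

```text
t: 24.25
eef_pos: [0.6471, -0.1471, 0.2728]
ee_rot: [3.141, -0.001, -2.989]
force: [0.0, 3.1, 1.5]
width: 0.0006
gripper_force: 1.3
```

>>> apply_moves([
  [[1, 0.0015, -0.009, -0.05, 0], [1, 0.0015, -0.009, -0.05, 0], [1, 0.0015, -0.009, -0.05, 0], [1, 0.0015, -0.009, -0.05, 0], [1, 0.0015, -0.009, -0.05, 0], [1, 0.0015, -0.009, -0.05, 0], [1, 0.0015, -0.009, -0.05, 0], [1, 0.0015, -0.009, -0.05, 0], [1, 0, 0, 0, 0]],
])

```text
t: 25.15
eef_pos: [0.6496, -0.1621, 0.1926]
ee_rot: [3.141, -0.001, -2.989]
force: [0.9, -1.4, 4.6]
width: 0.0001
gripper_force: 2.0
```

>>> apply_moves([
  [[1, 0, 0, -0.03, 0], [1, 0, 0, -0.02, 0], [1, 0, 0, 0, 0]],
])

```text
t: 25.45
eef_pos: [0.6498, -0.1621, 0.1842]
ee_rot: [-3.141, -0.0, -2.989]
force: [0.0, -3.8, 5.4]
width: 0.0003
gripper_force: 2.6
```

>>> apply_moves([
  [[1, 0, 0, -0.02, 0], [1, 0, 0, -0.015, 0], [1, 0, 0, 0, 0]],
])

```text
t: 25.75
eef_pos: [0.6499, -0.1624, 0.1777]
ee_rot: [-3.141, 0.0, -2.989]
force: [-0.5, -3.8, 6.0]
width: 0.0003
gripper_force: 2.5
```

>>> apply_moves([
  [[1, 0, 0, -0.01, 0], [1, 0, 0, 0, 0]],
])

```text
t: 25.95
eef_pos: [0.65, -0.1625, 0.1761]
ee_rot: [-3.14, 0.001, -2.989]
force: [-0.4, -5.4, 7.4]
width: 0.0004
gripper_force: 3.1
```

>>> apply_moves([
  [[1, 0, 0, -0.01, 0], [1, 0, 0, -0.005, 0], [1, 0, 0, 0, 0]],
])

```text
t: 26.25
eef_pos: [0.65, -0.1628, 0.1733]
ee_rot: [-3.14, 0.001, -2.989]
force: [-0.1, -5.3, 7.4]
width: 0.0005
gripper_force: 3.5
```

>>> apply_moves([
  [[1, 0, 0, -0.01, 0], [1, 0, 0, -0.01, 0], [1, 0, 0, 0, 0]],
])

```text
t: 26.55
eef_pos: [0.65, -0.1625, 0.1689]
ee_rot: [-3.141, 0.001, -2.989]
force: [-0.9, -4.5, 5.4]
width: 0.0006
gripper_force: 2.8
```

```bash
python3 - <<'E'
from h import *
print(arm.tip_reach,arm.get_state()['force'])
th=.15054;R=np.array([[np.cos(th),-np.sin(th)],[np.sin(th),np.cos(th)]]);O=np.array([.6263,-.0008])
w=lambda p,z:[*(R@np.array(p)+O),z]
a=grab('scene');b=grab('side')
# lever centreline samples: bright pixels perpendicular, expected for different q
for q in(.0,.1,.2,.3,.35,.4,.45):
  out=[]
  for s in(.1,.14,.18,.21):
    P=w((0,.095-s*np.cos(.45-q)),.152+s*np.sin(.45-q))
    for g in(a,b):
      u=proj(g,[P])[0].astype(int);out.append(int(g['image'][u[1],u[0]].mean()))
  print(q,out)
for c in(235,245,255,265,275): 
  col=a['image'][150:260,c].astype(int); br=[150+i for i in range(110) if col[i].min()>120 and col[i].max()-col[i].min()<35]
  print(c,br)
print([proj(a,[w((0,.095-s),.152)])[0].round().tolist() for s in(.05,.1,.15,.2,.26)])
E
```

```text
0.022 [-0.88634461 -4.53523315  5.36070585]
0.0 [205, 104, 196, 145, 193, 99, 175, 96]
0.1 [202, 105, 205, 119, 203, 104, 179, 100]
0.2 [194, 106, 206, 122, 202, 105, 198, 97]
0.3 [179, 108, 201, 106, 204, 105, 204, 104]
0.35 [137, 109, 177, 106, 179, 104, 200, 103]
0.4 [126, 109, 125, 106, 118, 104, 124, 103]
0.45 [121, 109, 106, 107, 106, 104, 113, 104]
235 []
245 [245, 246, 247, 248, 249, 250, 251, 252, 253, 254]
255 [243, 244, 245]
265 [244, 245, 246]
275 [176, 177]
[[287.0, 227.0], [268.0, 227.0], [250.0, 226.0], [231.0, 225.0], [209.0, 225.0]]
```

```bash
cat > lev.py <<'E'
from h import *
from scipy.optimize import minimize_scalar
th=.15054;R=np.array([[np.cos(th),-np.sin(th)],[np.sin(th),np.cos(th)]]);O=np.array([.6263,-.0008])
w=lambda p,z:[*(R@np.array(p)+O),z]
a=grab('scene');im=a['image'].astype(int)
for c in range(222,290,6):
  sat=(im[200:240,c].max(1)-im[200:240,c].min(1))
  print(c,[200+i for i in range(40) if sat[i]<40], end=' ')
print()
for q in(.36,.38,.4,.42,.45,.48): print(q,[proj(a,[w((.008,.095-s*np.cos(.45-q)),.155+s*np.sin(.45-q))])[0].round(1).tolist() for s in(.05,.1,.15,.2)])
E
python3 lev.py
```

```text
222 [200, 220, 221, 222, 223, 224] 228 [200, 220, 221, 222, 223, 224, 225] 234 [200, 221, 222, 223, 224, 225, 226, 227, 228, 229, 230, 231, 232, 233, 234, 235, 236, 237, 238, 239] 240 [200, 201, 221, 222, 223, 224, 225, 226, 227, 228, 229, 230, 231, 232, 233, 234, 235, 236, 237, 238, 239] 246 [222, 223, 224, 225, 226, 227, 228, 229, 230, 231, 232, 233, 234, 235, 236, 237, 238, 239] 252 [222, 223, 224, 225, 226, 227, 228, 229, 230, 231, 232, 233, 234, 235, 236, 237, 238, 239] 258 [223, 224, 225, 226, 227, 228, 229, 230, 231, 232, 233, 234, 235, 236, 237, 238, 239] 264 [223, 224, 225, 226, 227, 228, 229, 230, 231, 232, 233, 234, 235, 236, 237, 238, 239] 270 [224, 225, 226, 227, 228, 229, 230, 231, 232, 233, 234, 235, 236, 237, 238, 239] 276 [224, 225, 226, 227, 228, 229, 230, 231, 232, 233, 234, 235, 236, 237, 238, 239] 282 [224, 225, 226, 227, 228, 229, 230, 231, 232, 233, 234, 235, 236, 237, 238, 239] 288 [224, 225, 226, 227, 228, 229, 230, 231, 232, 233, 234, 235, 236, 237, 238, 239] 
0.36 [[286.9, 226.8], [268.2, 224.8], [249.5, 222.7], [230.8, 220.7]]
0.38 [[286.9, 227.1], [268.1, 225.4], [249.4, 223.6], [230.8, 221.9]]
0.4 [[286.8, 227.4], [268.1, 226.0], [249.4, 224.6], [230.7, 223.1]]
0.42 [[286.8, 227.7], [268.0, 226.6], [249.3, 225.5], [230.7, 224.4]]
0.45 [[286.8, 228.2], [268.0, 227.5], [249.3, 226.8], [230.8, 226.2]]
0.48 [[286.8, 228.6], [268.0, 228.4], [249.4, 228.2], [230.9, 228.0]]
```

```bash
cat lev.py - > lev2.py <<'E'
z=cv2.imread('pics/scene0.png').astype(int)
for c in range(222,300,6):
  sat=(z[170:240,c].max(1)-z[170:240,c].min(1))
  r=[170+i for i in range(70) if sat[i]<40]; print(c,r[:1],end=' ')
print(); q=0
print([proj(a,[w((.008,.095-s*np.cos(.45-q)),.155+s*np.sin(.45-q))])[0].round(1).tolist() for s in(.05,.1,.15,.2)])
print('now paddle region'); 
for r in range(206,236,2): print(r,['%d/%d'%(im[r,c].mean(),im[r,c].max()-im[r,c].min()) for c in range(190,240,4)])
print('tip',proj(a,[[.65,-.1625,.147],[.65,-.1625,.169]]).round(1),'paddle q=.4 ends',proj(a,[w((0,-.13),.166),w((0,-.194),.170)]).round(1),'q.45',proj(a,[w((0,-.13),.155),w((0,-.197),.155)]).round(1))
E
python3 lev2.py | tail -22
```

```text
222 [186] 228 [189] 234 [194] 240 [198] 246 [201] 252 [202] 258 [205] 264 [207] 270 [172] 276 [174] 282 [170] 288 [170] 294 [170] 
[[289.0, 221.5], [272.0, 214.1], [254.7, 206.5], [237.1, 198.8]]
now paddle region
206 ['51/47', '202/104', '201/103', '136/29', '85/17', '132/28', '133/28', '202/104', '206/100', '207/99', '208/97', '208/96', '132/52']
208 ['51/46', '200/104', '202/104', '137/30', '93/20', '133/29', '137/30', '200/105', '199/106', '199/106', '202/103', '203/102', '203/102']
210 ['51/36', '195/106', '198/106', '139/34', '102/22', '131/28', '135/33', '205/102', '204/102', '202/104', '200/105', '198/106', '198/106']
212 ['66/32', '192/108', '193/108', '151/51', '100/21', '97/21', '121/30', '206/100', '207/99', '206/99', '206/99', '206/100', '206/100']
214 ['180/109', '197/106', '193/107', '145/48', '100/21', '89/19', '116/28', '200/105', '204/103', '205/101', '206/99', '206/99', '206/100']
216 ['204/102', '202/103', '185/100', '127/21', '115/24', '107/22', '112/24', '145/60', '188/105', '201/105', '203/104', '204/103', '204/102']
218 ['200/104', '200/105', '152/71', '123/18
[... 630 characters left out ...]
9/8', '99/9']
228 ['201/104', '200/104', '197/107', '196/107', '193/108', '190/108', '188/109', '187/109', '187/109', '190/108', '189/109', '62/3', '64/3']
230 ['203/102', '202/104', '202/103', '201/105', '199/106', '197/107', '196/107', '195/107', '194/107', '192/108', '187/110', '61/2', '61/2']
232 ['204/103', '202/104', '202/104', '201/105', '202/104', '204/103', '203/104', '202/104', '200/104', '197/105', '184/108', '62/2', '59/1']
234 ['205/102', '204/102', '202/103', '199/106', '200/105', '198/106', '197/106', '198/105', '202/104', '204/103', '181/104', '61/1', '59/2']
tip [[210.1 225.9]
 [209.5 219.3]] paddle q=.4 ends [[221.8 220.8]
 [198.2 218.8]] q.45 [[222.  224.1]
 [197.6 223.3]]
```

>>> apply_moves([
  [[1, 0, 0, -0.01, 0], [1, 0, 0, 0, 0]],
])

```text
t: 26.95
eef_pos: [0.6501, -0.1625, 0.1671]
ee_rot: [-3.14, 0.001, -2.989]
force: [-1.3, -3.8, 8.5]
width: 0.0003
gripper_force: 3.9
```

```bash
python3 lev.py | head -1; python3 - <<'E'
from h import *
s=arm.get_state();print(s['force'],s['moment'],s['eef_pos'],s['ee_rot'],s['width'],s['gripper_force'])
a=grab('scene');im=a['image'].astype(int)
for r in range(210,230): print(r,['%d/%d'%(im[r,c].mean(),im[r,c].max()-im[r,c].min()) for c in range(192,226,3)])
E
```

```text
222 [200, 201, 220, 221, 222, 223, 224, 225] 228 [200, 201, 221, 222, 223, 224, 225] 234 [200, 201, 221, 222, 223, 224, 225, 226, 227, 228, 229, 230, 231, 232, 233, 234, 235, 236, 237, 238, 239] 240 [200, 201, 222, 223, 224, 225, 226, 227, 228, 229, 230, 231, 232, 233, 234, 235, 236, 237, 238, 239] 246 [222, 223, 224, 225, 226, 227, 228, 229, 230, 231, 232, 233, 234, 235, 236, 237, 238, 239] 252 [223, 224, 225, 226, 227, 228, 229, 230, 231, 232, 233, 234, 235, 236, 237, 238, 239] 258 [223, 224, 225, 226, 227, 228, 229, 230, 231, 232, 233, 234, 235, 236, 237, 238, 239] 264 [224, 225, 226, 227, 228, 229, 230, 231, 232, 233, 234, 235, 236, 237, 238, 239] 270 [224, 225, 226, 227, 228, 229, 230, 231, 232, 233, 234, 235, 236, 237, 238, 239] 276 [224, 225, 226, 227, 228, 229, 230, 231, 232, 233, 234, 235, 236, 237, 238, 239] 282 [224, 225, 226, 227, 228, 229, 230, 231, 232, 233, 234, 235, 236, 237, 238, 239] 288 [225, 226, 227, 228, 229, 230, 231, 232, 233, 234, 235, 236, 237, 238, 239] 
[-0.74263767 -4.24844258  7.10816845] [-1.76655659  0.19787507 -0.01405431] [ 0.65011326 -0.16245847  0.
[... 1984 characters left out ...]
', '112/12', '105/10', '107/11']
225 ['191/108', '189/108', '160/92', '140/69', '134/57', '124/41', '122/34', '117/22', '119/18', '112/19', '111/24', '111/19']
226 ['189/108', '188/109', '186/109', '174/105', '169/101', '161/96', '157/91', '154/86', '141/67', '145/76', '162/89', '144/71']
227 ['195/107', '192/108', '192/108', '189/109', '187/109', '187/108', '183/108', '182/108', '173/105', '176/106', '186/108', '178/104']
228 ['202/103', '199/106', '197/106', '196/107', '194/108', '193/107', '190/108', '188/109', '187/109', '186/109', '187/108', '188/108']
229 ['201/104', '201/104', '200/105', '198/106', '198/106', '197/107', '194/107', '193/108', '193/108', '192/108', '188/109', '186/110']
```

The lever still follows the fingertips: its edge dropped about 0.5–1 px with that push. I continue to the stop.

>>> apply_moves([
  [[1, 0, 0, -0.01, 0], [1, 0, 0, -0.01, 0], [1, 0, 0, 0, 0]],
])

```text
t: 27.35
eef_pos: [0.6501, -0.1628, 0.1634]
ee_rot: [-3.14, 0.001, -2.989]
force: [-0.8, -5.4, 9.1]
width: 0.0007
gripper_force: 4.3
```

>>> apply_moves([
  [[1, 0, 0, -0.01, 0], [1, 0, 0, -0.01, 0], [1, 0, 0, 0, 0]],
])

```text
t: 27.65
eef_pos: [0.6502, -0.163, 0.1595]
ee_rot: [-3.14, 0.001, -2.989]
force: [-1.6, -6.2, 9.3]
width: 0.0008
gripper_force: 4.7
```

```bash
python3 lev.py | head -1|cut -c1-900|tr -s ' '|sed 's/, 2[23][0-9]//g'
```

```text
222 [202, 203] 228 [202, 203] 234 [203, 204] 240 [200, 201, 202, 203] 246 [224] 252 [224] 258 [224] 264 [225] 270 [225] 276 [225] 282 [225] 288 [225,
```

>>> apply_moves([
  [[1, 0, 0, -0.01, 0], [1, 0, 0, -0.01, 0], [1, 0, 0, 0, 0]],
])

```text
t: 28.0
eef_pos: [0.6502, -0.1632, 0.1557]
ee_rot: [-3.139, 0.001, -2.989]
force: [-0.7, -6.5, 10.6]
width: 0.0006
gripper_force: 5.1
```

>>> apply_moves([
  [[1, 0, 0, -0.01, 0], [1, 0, 0, -0.01, 0], [1, 0, 0, 0, 0]],
])

```text
t: 28.3
eef_pos: [0.6503, -0.1632, 0.1536]
ee_rot: [-3.139, 0.002, -2.988]
force: [-5.0, -5.8, 18.5]
width: 0.0004
gripper_force: 9.4
```

>>> apply_moves([
  [[1, 0, 0, -0.008, 0], [1, 0, 0, 0, 0]],
])

```text
t: 28.5
eef_pos: [0.6504, -0.1632, 0.1533]
ee_rot: [-3.138, 0.003, -2.988]
force: [-6.8, -4.1, 26.1]
width: 0.0004
gripper_force: 12.9
```

>>> apply_moves([
  [[1, 0, 0, 0.02, 0], [1, 0, 0, 0.03, 0], [1, 0, 0, 0.04, 0], [1, 0, 0, 0.1, 0], [1, 0, 0, 0.15, 0], [1, 0, 0, 0.2, 0], [1, -0.05, -0.05, 0.2, 0], [1, -0.1, -0.1, 0.1, 0], [1, -0.1, -0.1, 0, 0], [1, 0, 0, 0, 0], [1, 0, 0, 0, 0]],
])

```text
t: 29.6
eef_pos: [0.5991, -0.2114, 0.3159]
ee_rot: [3.14, -0.001, -2.99]
force: [0.2, -0.3, -0.9]
width: 0.0003
gripper_force: 0.0
```

```bash
python3 - <<'E'
from h import *
a=grab('scene');im=a['image'].astype(int)
for c in range(204,276,6):
  sat=(im[175:240,c].max(1)-im[175:240,c].min(1)); print(c,[175+i for i in range(65) if sat[i]<40][:3],end=' ')
th=.15054;R=np.array([[np.cos(th),-np.sin(th)],[np.sin(th),np.cos(th)]]);O=np.array([.6263,-.0008])
b=grab('side');g=b['image'];w=lambda p,z:[*(R@np.array(p)+O),z]
for q in(0,.2,.4,.45): print(q,proj(b,[w((0,.095-260e-3*np.cos(.45-q)),.155+.26*np.sin(.45-q))]).round(1))
for r in range(120,220,4): 
  row=g[r,195:240].astype(int);k=[195+i for i in range(45) if row[i].min()>120 and row[i].max()-row[i].min()<40];print(r,k[:1],k[-1:],end=' ')
E
```

```text
204 [216, 217, 218] 210 [216, 217, 218] 216 [217, 218, 219] 222 [220, 221, 222] 228 [221, 222, 223] 234 [221, 222, 223] 240 [222, 223, 224] 246 [222, 223, 224] 252 [223, 224, 225] 258 [223, 224, 225] 264 [223, 224, 225] 270 [175, 176, 224] 0 [[214.9 136.8]]
0.2 [[216.9 148.7]]
0.4 [[218.7 162.3]]
0.45 [[219.1 165.9]]
120 [] [] 124 [] [] 128 [] [] 132 [] [] 136 [] [] 140 [] [] 144 [] [] 148 [] [] 152 [] [] 156 [] [] 160 [] [] 164 [] [] 168 [] [] 172 [] [] 176 [] [] 180 [] [] 184 [] [] 188 [] [] 192 [] [] 196 [] [] 200 [] [] 204 [] [] 208 [] [] 212 [] [] 216 [] []
```

```bash
python3 -c "
from station import arm
s=arm.get_state();print(s['t'],s['force']);print(arm.job_done())"
```

```text
29.7 [0.72265608 0.10471817 0.45968525]
the job is handed in; nothing more can be done
None
```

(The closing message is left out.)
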